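Set the pressure limit and bring the screw press to its test point

ROBOT

A 6-joint arm with a two-finger parallel gripper is mounted at the origin on the work surface. World frame = base frame: x ahead of the robot, y to its left, z up, the work surface at z = 0. Lengths are in m, angles in rad, forces in N, time in s.
With the tool pointing down it reaches from about 0.35 to 0.975 m from the base axis. Payload 4.9 kg.
Tool frame: the origin (TCP) lies between the finger pads, 19 mm behind the fingertips; this is the grasp point; z points along the fingers, y is the line along which they close (so a half turn about z gives the same grasp; the last joint's range is limited). The gripper opens to 85 mm and grips with 20 to 120 N. Pads are 22 mm wide; open, the fingers measure 114 mm over their backs; the gripper's body (76 mm by 85 mm) begins 54 mm behind the grasp point. The pads swing forward as they close: fully open they stand 13 mm farther back than shut.
Start: joints at [-1.278, 0.053, 1.613, -0, 1.476, -0.119], TCP at [0.25, -0.573, 0.25] pointing down, gripper open.
Joint ranges: [-3.01, 3.01], [-1.01, 2.22], [0.06, 2.58], [-1.02, 4.17], [0.09, 2.62], [-3.14, 3.14]. Speed limits (rad/s): [2.57, 2.57, 3.14, 3.14, 3.14, 3.14].

INTERFACE

Orientations are given as a rotation vector (axis times angle).
In Python, from station import ctrl gives the robot as it stands. The module is installed in compiled form; this text tells all that it offers.
- The arm moves only by the tool jog_arm, never from a script. Its argument "steps" is a list of rows, each an object with "delta_rot": the turn, a rotation vector about the tool's x, y, z in degrees, a list of three; "linear": the shift along the tool's x, y, z in m, a list of three; "grip": the finger opening in m, from 0 to 0.0854. In form: [{"delta_rot": [rx, ry, rz], "linear": [x, y, z], "grip": grip}, ...]. A call has 1 to 10 rows; each row shifts and turns the commanded pose from where the row before left it, along the tool's axes as they then stand; what a row does not reach is not made up. A row lasts 1/10 s, in which the tool goes at most 50 mm and 8.59 degrees, less where a joint would pass 70% of its speed; a pose out of reach is approached as far as the arm can. A call with a gripper value outside its range is refused whole. The fingers move at their own pace and stop on an object; "newtons" is the grip in N (left out, the last holds). Time passes only in rows, so rows that do not move let the fingers close. It gives the time, the measured TCP pose, the force, the opening and the grip force at its end, in the units of the state.
- ctrl.get_obs(): the state, without advancing time (a new reading comes with each control period).
- ctrl.get_image(name): name is "scene" or "top" or "wrist"; returns (picture, depth): 480x640x3 uint8, red, green, blue; 480x640 float32, m along the optical axis (not along the pixel's ray), 0 where there is no reading.
- ctrl.camera_info(name): a dict with "camera_matrix" (3x3 intrinsics, pixels), "R" (3x3) and "t" (3): a world point X has camera coordinates R X + t; the wrist camera has in their place "T_tool_cam" (4x4, takes a point from camera to tool coordinates, whose origin is the TCP and whose axes are the flange's). Camera axes: x right, y down, z forward; pixel columns grow to the right and rows downward; lengths in m; the calibration is good to about 2 mm. The wrist camera is an equidistant fisheye: a pixel r from the principal point sees the ray r / f radians off the axis. A picture is of the moment at which its call begins: read the wrist's pose just before it. camera_info takes no time and is no camera call.
- ctrl.finish_job(): hands the job in; it is judged then, once.
The state is a dict: "t": time; "q": joint angles; "dq": joint speeds; "effort": joint torques, N m; "tool_pos": TCP position; "tool_rot": TCP orientation; "contact_force": force on the tool from outside, world axes, zero at the start; "wrist_torque": the same for the moment, N m; "opening": finger opening in m; "grip_force": force on a finger pad.
Only numpy, scipy, OpenCV 4.12 (cv2) and the standard library are available. Lean on these libraries where they do the work, as an engineer would, in place of code of your own. Each camera call takes 0.05 s, during which the arm holds its last target. There are 200 camera calls.

TASK

First turn the knob on the sloping console clockwise until its pointer stands on the arrow-shaped mark at the edge of its scale. Then, regrasping as often as needed, crank the press's handwheel clockwise until the needle of the big gauge behind it stands on that gauge's arrow-shaped mark, and leave both there, within half a scale division. Do not push the other things on the bench about.

Things in the scene. Friction and masses are not known exactly. Their poses are not given: they have to be found in the camera images.
- console: Limit console, fixed: blue foot 190 x 190 mm, on it a grey post and a tilted white box whose panel (175 x 190 mm) slopes 0.44 rad (25 deg), facing up and to the robot, its middle 175 mm high, with a black bar knob on a round metal scale. Origin: table level under the panel's middle; panel rises towards +x; z up. Console and press swap sides of the bench between runs.
- knob_axis (a point): Point on the knob's axis, 36 mm out from the panel: where to put the TCP to grip the knob's bar. Does not turn with the knob. z: out of the panel along the knob's axis (25 deg from vertical, leaning to the robot); x: up the slope; y: left.
- knob (a joint): Angle of the knob, rad, 0 to 4.8, growing clockwise seen facing the panel. In the frame of knob_axis its bar and pointer lie at the angle 2.356 - value, from x towards y. Black bar grip 66 mm long, 16 mm thick, top 52 mm out from the panel, over a skirt 72 mm wide, 13 mm high; grip across the 16 mm. Friction 0.06 N m holds it where it is left.
- knob_mark (a joint): Angle of the set mark on the knob's scale, counted like knob: the knob is set when the two are equal, within 0.125 (scale divisions are 0.25 rad). The mark is a flush black arrow head 14 mm wide just outside the ticks, pointing inward; it cannot be touched or moved.
- knob_tip (a point): Where the knob's pointer meets the scale: 56 mm from the axis, 2 mm over the panel; turns with the knob. A white line on top of the bar and a small nose at the skirt show which end of the bar points.
- knob_mark_tip (a point): Tip of the arrow-shaped set mark on the knob's scale, 56 mm from the axis.
- press: Screw press, fixed to the table: blue base 360 mm (x) x 210 mm (y), top 40 mm high; at its front (-x) end a steel block and column with the horizontal handwheel, behind it (+x) a round black gauge 200 mm wide lying face up, its face 94 mm high. Origin: table level under the base's middle; x away from the robot's side, z up.
- wheel_axis (a point): Point on the handwheel's vertical axis, 142 mm above the table: where to put the TCP to grip the crossbar across its 16 mm, fingers inside the rim. Axes as press; does not turn. On both sides of the bar the wheel is open, 41 mm wide, down to the base; only a steel column 36 mm wide (top 110 mm high) stands under the bar.
- wheel (a joint): Angle of the handwheel, rad, 0 to 9, growing clockwise from above. In the frame of wheel_axis its crossbar lies at the angle -value, from x towards y (both ends alike). Black rim 122 mm over all, 12 mm thick, 122 mm above the table; one aluminium crossbar 106 mm long, 16 mm thick, 114 to 156 mm above the table. Friction 0.12 N m. 2 rad of wheel turn the gauge's needle 1 rad.
- gauge_pointer (a joint): Angle of the gauge's long black needle, rad, always half of wheel, growing clockwise; in the frame of gauge_centre it points at the angle 2.356 - value, counted from x towards y.
- gauge_mark (a joint): Angle of the set mark on the gauge, counted like gauge_pointer: the press is set when the two are equal, within 0.125 (divisions are 0.25 rad). A black arrow head 14 mm wide near the rim, pointing inward; it cannot be touched or moved.
- gauge_centre (a point): Middle of the gauge's white face, 96 mm above the table; axes as press.
- gauge_tip (a point): Tip of the needle, 76 mm from the gauge's middle.
- gauge_mark_tip (a point): Tip of the gauge's arrow-shaped set mark, 76 mm from the gauge's middle.
- gauge_a: Bystander: loose black gauge lying face up in front of the console, 100 mm wide, 36 mm high, brass stem. Origin under the middle.
- gauge_b: Bystander: loose black gauge face up, 120 mm wide, 40 mm high, at the right side. Origin under the middle.
- gauge_c: Bystander: loose black gauge face up, 100 mm wide, 36 mm high, at the left side. Origin under the middle.
- adapter: Bystander: brass fitting 28 mm wide, 40 mm high, standing on the left edge of the press's base. Origin under the middle.
- wrench: Bystander: wrench 170 mm long lying in front of the press. Origin under its middle.
- screwdriver: Bystander: screwdriver 180 mm long at the right side. Origin under its middle.
- cup: Bystander: card cup 76 mm wide, 90 mm high, at the left side. Origin under the middle.

How it is judged:
On the way, in this order (a step that is already met when the one before it is completed fails the run):
1. the knob's pointer stands on its mark (within 0.125 rad) (distance between knob_tip and knob_mark_tip below 0.007 m and velocity of joint knob between -0.03 and 0.03 rad/s), for 0.2 s.
2. the gauge's needle stands on its mark (within 0.125 rad), the knob still on its own (distance between gauge_tip and gauge_mark_tip below 0.0095 m and velocity of joint wheel between -0.03 and 0.03 rad/s and distance between knob_tip and knob_mark_tip below 0.007 m), for 0.2 s.
At the end, for the whole second after the job is handed in: The knob's pointer tip lies within 7 mm (0.125 rad) of the tip of its mark and the gauge needle's tip within 9.5 mm (0.125 rad) of the tip of its mark; knob and handwheel at rest (all of step 2 and velocity of joint knob between -0.03 and 0.03 rad/s); the robot touches nothing.
It fails at once if a bystander is pushed more than 30 mm from its place (distance of any of gauge_a, gauge_b, gauge_c, adapter, wrench, screwdriver, cup from where it was at the start of the episode above 0.03 m).
It also fails if it takes over 72 s, if anything falls off the work surface, if the arm or the gripper's body presses on something with over 40 N, if the wrist force passes 120 N, or if a joint passes its speed limit or range.

## Working session

There is one attempt and no reset: what is moved stays moved. The work goes in short steps, Python scripts to look and compute and a tool call to move; the robot and the scene stay as the last step left them, time stands still between calls to the robot, and variables do not carry over. Pictures are saved under pics/ and viewed, at most 10 in all, crops included, and the job is handed in when it is done.

Besides the shell and the picture viewer there is one more tool, called after "Emit:" as a command line: name --argument value ..., lists and objects as JSON in quotes. jog_arm: Moves the arm, as the interface text tells. Its arguments: {"type":"object","properties":{"steps":{"type":"array"},"newtons":{"type":"number"}},"required":["steps"]}

```bash
mkdir -p pics
python3 - <<'E'
from station import ctrl
import cv2,numpy as np
np.set_printoptions(precision=4,suppress=True)
o=ctrl.get_obs();print(o)
for n in("top","scene"):
    p,d=ctrl.get_image(n);cv2.imwrite(f"pics/{n}0.png",p[:,:,::-1]);np.save(f"pics/{n}0d.npy",d)
    print(n,ctrl.camera_info(n))
print(ctrl.camera_info("wrist"))
E
```

```text
{'t': 0.0, 'q': array([-1.278 ,  0.0533,  1.6143, -0.    ,  1.476 , -0.119 ]), 'dq': array([ 0.0017, -0.0009, -0.0011, -0.0006, -0.0008,  0.0001]), 'effort': array([ -0.0008, -39.3676, -37.0179,  -0.0002,   0.0069,   0.    ]), 'tool_pos': array([ 0.25  , -0.5722,  0.2488]), 'tool_rot': array([-3.0732, -0.6419,  0.0003]), 'contact_force': array([-0.2572,  0.2206,  0.5666]), 'wrist_torque': array([ 0.0434, -0.0089, -0.0078]), 'grip_force': 0.0, 'opening': 0.08529445390436581}
top {'camera_matrix': array([[488.5955,   0.    , 311.9151],
       [  0.    , 488.5955, 242.1893],
       [  0.    ,   0.    ,   1.    ]]), 'R': array([[-0.0042, -1.    , -0.0042],
       [-0.9899,  0.0047, -0.1416],
       [ 0.1416,  0.0036, -0.9899]]), 't': array([-0.01  ,  0.5768,  1.5436])}
scene {'camera_matrix': array([[437.3324,   0.    , 310.1071],
       [  0.    , 437.3324, 236.474 ],
       [  0.    ,   0.    ,   1.    ]]), 'R': array([[ 0.8655,  0.5007,  0.0129],
       [ 0.3136, -0.5217, -0.7934],
       [-0.3905,  0.6908, -0.6086]]), 't': array([-0.4887, -0.0459,  1.611 ])}
{'camera_matrix': array([[371.6483,   0.    , 315.9479],
       [  0.    , 371.6483, 238.6435],
       [  0.    ,   0.    ,   1.    ]]), 'T_tool_cam': array([[-0.0006, -0.9557, -0.2942,  0.0751],
       [ 1.    , -0.0003, -0.0009, -0.0002],
       [ 0.0008, -0.2942,  0.9557, -0.1238],
       [ 0.    ,  0.    ,  0.    ,  1.    ]])}
```

View pics/top0.png

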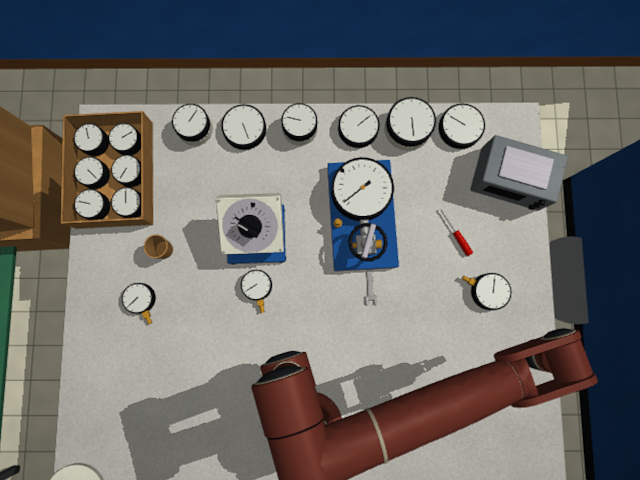

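View pics/scene0.png

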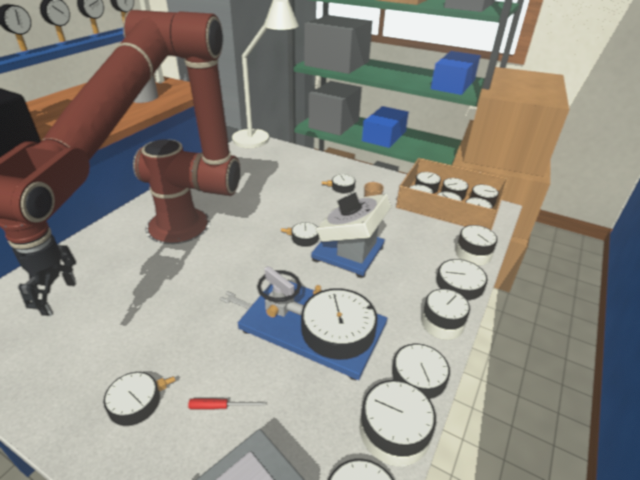

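The top view shows the console (panel about 217–284 × 195–254, knob at about (250,226)), and the press (base about 329–398 × 160–270, gauge at (363,187), wheel at (367,241)). I'll zoom in on both.

Run:
```python
import cv2,numpy as np
p=cv2.imread("pics/top0.png")
a=cv2.resize(p[190:270,210:290],(400,400),interpolation=cv2.INTER_CUBIC)
b=cv2.resize(p[155:275,325:405],(400,600),interpolation=cv2.INTER_CUBIC)
c=np.zeros((600,800,3),np.uint8);c[:400,:400]=a;c[:,400:]=b
cv2.imwrite("pics/z0.png",c)
```

```text
(no output)
```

View pics/z0.png

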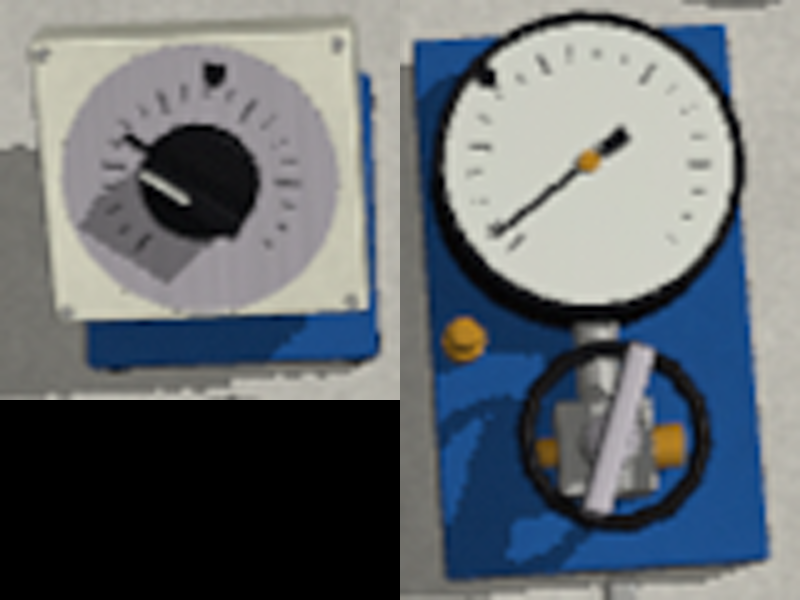

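The zoom is 5×. The knob nose is at (236,217.6) and its mark tip at about (252.8,207.5), with the scale centre near (250,225.4). The gauge hub is at (362.8,187), its needle tip at (344,201.4) and its mark tip at about (343,171.4). The bar ends are at (373.6,224.6) and (364.6,257.4).

```bash
cat > h.py <<'E'
import numpy as np,cv2
from station import ctrl
from scipy.spatial.transform import Rotation as Ro
np.set_printoptions(precision=4,suppress=True)
def ray(uv,ci):
    K=ci["camera_matrix"];R=ci["R"]
    d=R.T@np.linalg.solve(K,[uv[0],uv[1],1.]);return -R.T@ci["t"],d
def onplane(uv,ci,p0,n):
    c,d=ray(uv,ci);return c+d*((np.asarray(p0)-c)@n)/(d@n)
def onz(uv,ci,z): return onplane(uv,ci,[0,0,z],np.array([0,0,1.]))
E
python3 - <<'E'
from h import *
ci=ctrl.camera_info("top");p=cv2.imread("pics/top0.png");d=np.load("pics/top0d.npy")
Z=lambda x,y:(210+(x-2)/5,190+(y-2)/5)
W=lambda x,y:(325+(x-402)/5,155+(y-2)/5)
TL,TR,BR,BL=[onz(Z(*c),ci,z) for c,z in(((32,50),.212),((355,22),.212),((370,308),.138),((60,320),.138))]
print(TL,TR,BR,BL)
print("centre",(TL+TR+BR+BL)/4, "widths",np.linalg.norm(TL-TR),np.linalg.norm(BL-BR),np.linalg.norm(TL-BL),np.linalg.norm(TR-BR))
for a,b in((TL,TR),(BL,BR)): print("yaw y-edge",np.arctan2(*( (a-b)[[1,0]]))-np.pi/2)
for a,b in((TL,BL),(TR,BR)): print("yaw x-edge",np.arctan2(*( (a-b)[[1,0]])))
# depth plane on the scale/panel
pts=[]
for v in range(196,254):
  for u in range(218,284):
    q=p[v,u].astype(int)
    if d[v,u]>0 and q.min()>185:
        c,r=ray((u,v),ci);pts.append(c+r*d[v,u])
P=np.array(pts)
for _ in range(3):
    c=P.mean(0);n=np.linalg.svd(P-c)[2][2];n*=np.sign(n[2]);P=P[abs((P-c)@n)<.006]
print("depth plane",c,n,len(P),"slope",np.arccos(n[2]),"yaw",np.arctan2(-n[1],-n[0]))
# scale disc ellipse (mauve): B>G
hsv=p.astype(int);m=((hsv[:,:,0]-hsv[:,:,1]>4)&(p.max(2)<215)&(p.max(2)>120)).astype(np.uint8);m[:190]=0;m[256:]=0;m[:,:215]=0;m[:,288:]=0
cs=max(cv2.findContours(m,0,1)[0],key=cv2.contourArea);print("disc",cv2.fitEllipse(cv2.convexHull(cs)))
# gauge & wheel
g=onz(W(589,160),ci,.1)
yel=onz(W(589,160),ci,.096)
print("gauge c",yel)
for nm,q in(("needle",(495,232)),("mark",(491,83))):
    t=onz(W(*q),ci,.096);print(nm,t,np.linalg.norm((t-yel)[:2]),np.arctan2(*(t-yel)[[1,0]]))
e1,e2=onz(W(643,348),ci,.156),onz(W(598,512),ci,.156)
print("bar",e1,e2,(e1+e2)/2,np.linalg.norm(e1-e2),np.arctan2(*(e1-e2)[[1,0]]))
for c in((414,42),(724,26),(768,556),(447,578)): print("base",onz(W(*c),ci,.04))
# rim ellipse
k=(p.max(2)<50).astype(np.uint8);k[:218]=0;k[266:]=0;k[:,:345]=0;k[:,390:]=0
cs=max(cv2.findContours(k,0,1)[0],key=cv2.contourArea);e=cv2.fitEllipse(cv2.convexHull(cs));print("rim",e,onz(e[0],ci,.125))
E
```

```text
[0.6797 0.2672 0.212 ] [0.6955 0.0781 0.212 ] [0.5357 0.0732 0.138 ] [0.5292 0.2614 0.138 ]
centre [0.61  0.17  0.175] widths 0.18982025899696414 0.18829328367924103 0.16774612336236844 0.17616241255725376
yaw y-edge 0.08345053825557702
yaw y-edge 0.03430469897408028
yaw x-edge 0.038949031451759875
yaw x-edge 0.03056017601902751
depth plane [0.6343 0.1691 0.1853] [-0.423  -0.0253  0.9058] 71 slope 0.4375776084012364 yaw 0.05968545699424453
disc ((249.75267028808594, 225.04151916503906), (51.38221740722656, 53.87375259399414), 112.22108459472656)
gauge c [ 0.7467 -0.174   0.096 ]
needle [ 0.7002 -0.1136  0.096 ] 0.07622304791535121 2.2271015986932063
mark [ 0.7976 -0.1124  0.096 ] 0.07991243928996086 0.8810571240988841
bar [ 0.6143 -0.1982  0.156 ] [ 0.5148 -0.1691  0.156 ] [ 0.5646 -0.1837  0.156 ] 0.1036541705326574 -0.28443828745745464
base [ 0.8424 -0.0651  0.04  ]
base [ 0.8523 -0.2712  0.04  ]
base [ 0.4988 -0.2901  0.04  ]
base [ 0.4855 -0.0832  0.04  ]
rim ((367.18426513671875, 241.76800537109375), (37.59209442138672, 38.3233642578125), 119.60680389404297) [ 0.5653 -0.1824  0.125 ]
```

Run:
```python
from h import *
ci=ctrl.camera_info("top")
Z=lambda x,y:(210+(x-2)/5,190+(y-2)/5)
yaw=.055;s=.44
R=Ro.from_euler("ZY",[yaw,-s]).as_matrix();n=R[:,2];print(R)
p0=np.array([.61,.17,.175])
c=onplane((249.75,225.04),ci,p0,n);print("disc centre",c,(c-p0)@R)
for nm,q,h in(("nose",(128,135),.002),("mark",(214,88),0.001),("line outer",(142,176),.052),("line inner",(187,203),.052)):
    t=R.T@(onplane(Z(*q),ci,p0+h*n,n)-c);print(nm,t,np.hypot(*t[:2]),np.arctan2(t[1],t[0]),"value",2.356-np.arctan2(t[1],t[0]))
print("grip point",c+.036*n)
```

```text
[[ 0.9034 -0.055  -0.4253]
 [ 0.0497  0.9985 -0.0234]
 [ 0.4259  0.      0.9048]]
disc centre [0.6101 0.1722 0.1751] [0.0003 0.0022 0.    ]
nose [0.0289 0.0403 0.002 ] 0.04955459985259916 0.9480381424056608 value 1.4079618575943391
mark [ 0.054  -0.0129  0.001 ] 0.05552871414122264 -0.2350453002840801 value 2.59104530028408
line outer [0.0163 0.027  0.052 ] 0.0315904937533202 1.027087324575594 value 1.3289126754244058
line inner [-0.0013  0.0028  0.052 ] 0.0030997720697398547 1.9912846996101885 value 0.36471530038981137
grip point [0.5948 0.1713 0.2077]
```

```bash
cat >> h.py <<'E'
def plan(pos,R,show=True):
    "shift (current tool axes) first, then turn (deg, tool axes)"
    o=ctrl.get_obs();C=Ro.from_rotvec(o["tool_rot"])
    lin=C.inv().apply(np.asarray(pos)-o["tool_pos"]);rot=np.degrees((C.inv()*Ro.from_matrix(R)).as_rotvec())
    print("t",o["t"],"shift",lin,np.linalg.norm(lin),"turn",rot,np.linalg.norm(rot),"F",o["contact_force"],"q6",o["q"][5]);return lin,rot
def toolR(xdir,z):
    z=z/np.linalg.norm(z);x=xdir-z*(xdir@z);x/=np.linalg.norm(x);return np.column_stack([x,np.cross(z,x),z])
KR=Ro.from_euler("ZY",[.055,-.44]).as_matrix();KC=np.array([.6101,.1722,.1751])
def knobpose(ang,h,c=KC): return c+h*KR[:,2],toolR(KR@[np.cos(ang),np.sin(ang),0],-KR[:,2])
E
python3 - <<'E'
from h import *
p,R=knobpose(.96,.136);print(p);plan(p,R)
E
```

```text
[0.5523 0.169  0.2981]
t 0.1 shift [ 0.5737 -0.5584 -0.0481] 0.8020317023597177 turn [-15.7558  20.1984 -34.0192] 42.58553685759434 F [-0.3737  0.461  -0.3906] q6 -0.11898953976055333
```

Emit:
jog_arm --steps '[{"delta_rot":[0,0,0],"linear":[0.0287,-0.0279,-0.0048],"grip":0.045},{"delta_rot":[0,0,0],"linear":[0.0287,-0.0279,-0.0048],"grip":0.045},{"delta_rot":[0,0,0],"linear":[0.0287,-0.0279,-0.0048],"grip":0.045},{"delta_rot":[0,0,0],"linear":[0.0287,-0.0279,-0.0048],"grip":0.045},{"delta_rot":[0,0,0],"linear":[0.0287,-0.0279,-0.0048],"grip":0.045},{"delta_rot":[0,0,0],"linear":[0.0287,-0.0279,-0.0048],"grip":0.045},{"delta_rot":[0,0,0],"linear":[0.0287,-0.0279,-0.0048],"grip":0.045},{"delta_rot":[0,0,0],"linear":[0.0287,-0.0279,-0.0048],"grip":0.045},{"delta_rot":[0,0,0],"linear":[0.0287,-0.0279,-0.0048],"grip":0.045},{"delta_rot":[0,0,0],"linear":[0.0287,-0.0279,-0.0048],"grip":0.045}]'

```text
t: 1.1
tool_pos: [0.4016, -0.2005, 0.2978]
tool_rot: [-3.075, -0.642, 0.0]
contact_force: [0.9, 0.2, -0.4]
opening: 0.0446
grip_force: 0.0
```

Emit:
jog_arm --steps '[{"delta_rot":[0,0,0],"linear":[0.0287,-0.0279,0],"grip":0.045},{"delta_rot":[0,0,0],"linear":[0.0287,-0.0279,0],"grip":0.045},{"delta_rot":[0,0,0],"linear":[0.0287,-0.0279,0],"grip":0.045},{"delta_rot":[0,0,0],"linear":[0.0287,-0.0279,0],"grip":0.045},{"delta_rot":[0,0,0],"linear":[0.0287,-0.0279,0],"grip":0.045},{"delta_rot":[0,0,0],"linear":[0.0287,-0.0279,0],"grip":0.045},{"delta_rot":[0,0,0],"linear":[0.0287,-0.0279,0],"grip":0.045},{"delta_rot":[0,0,0],"linear":[0.0287,-0.0279,0],"grip":0.045},{"delta_rot":[0,0,0],"linear":[0.0287,-0.0279,0],"grip":0.045},{"delta_rot":[0,0,0],"linear":[0.0287,-0.0279,0],"grip":0.045}]'

```text
t: 2.1
tool_pos: [0.5529, 0.1701, 0.2974]
tool_rot: [3.075, 0.643, -0.001]
contact_force: [0.8, -0.3, -0.2]
opening: 0.0454
grip_force: 0.0
```

Emit:
jog_arm --steps '[{"delta_rot":[-2.25,2.89,-4.86],"linear":[0,0,0],"grip":0.045},{"delta_rot":[-2.25,2.89,-4.86],"linear":[0,0,0],"grip":0.045},{"delta_rot":[-2.25,2.89,-4.86],"linear":[0,0,0],"grip":0.045},{"delta_rot":[-2.25,2.89,-4.86],"linear":[0,0,0],"grip":0.045},{"delta_rot":[-2.25,2.89,-4.86],"linear":[0,0,0],"grip":0.045},{"delta_rot":[-2.25,2.89,-4.86],"linear":[0,0,0],"grip":0.045},{"delta_rot":[-2.25,2.89,-4.86],"linear":[0,0,0],"grip":0.045},{"delta_rot":[0,0,0],"linear":[0,0,0],"grip":0.045},{"delta_rot":[0,0,0],"linear":[0,0,0],"grip":0.045}]'

```text
t: 3.0
tool_pos: [0.5525, 0.1683, 0.2976]
tool_rot: [2.529, 1.404, 0.58]
contact_force: [-0.9, -0.2, 0.5]
opening: 0.0449
grip_force: 0.0
```

Run:
```python
from h import *
p,R=knobpose(.96,.136);plan(p,R);o=ctrl.get_obs();print(o["tool_pos"],o["opening"])
im,d=ctrl.get_image("wrist");cv2.imwrite("pics/w1.png",im[:,:,::-1])
np.savez("pics/w1.npz",p=o["tool_pos"],r=o["tool_rot"])
```

```text
t 3.0 shift [ 0.0006 -0.0004 -0.0005] 0.0009363453157261787 turn [ 0.0181  0.0954 -0.0635] 0.11598850772761705 F [-0.908  -0.2124  0.4616] q6 0.7675960707239544
[0.5525 0.1683 0.2976] 0.044880813787387175
```

View pics/w1.png

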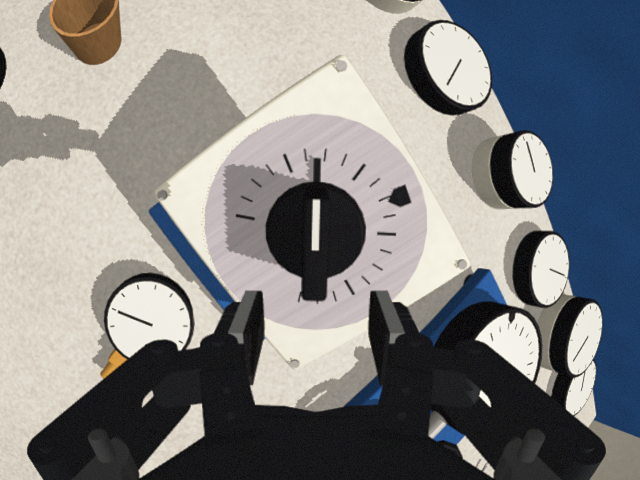

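The wrist view is centred on the knob. The bar stands vertical at u≈316, the pointer nose is at (317,157) and the mark's tip at about (390,198). I'll measure these.

```bash
cat >> h.py <<'E'
WI=ctrl.camera_info("wrist")
def wray(uv,p,r):
    K=WI["camera_matrix"];x=np.array([(uv[0]-K[0,2])/K[0,0],(uv[1]-K[1,2])/K[1,1]]);th=np.hypot(*x)
    d=np.append(x/max(th,1e-9)*np.sin(th),np.cos(th));T=WI["T_tool_cam"];C=Ro.from_rotvec(r)
    return p+C.apply(T[:3,3]),C.apply(T[:3,:3]@d)
def won(uv,p,r,p0,n):
    c,d=wray(uv,p,r);return c+d*((np.asarray(p0)-c)@n)/(d@n)
def tips(name,c0,R,uv0,rad):
    pass
E
python3 - <<'E'
from h import *
z=np.load("pics/w1.npz");P,r=z["p"],z["r"];im=cv2.imread("pics/w1.png");I=im.astype(int)
m=((I[:,:,0]-I[:,:,1]>5)&(im.max(2)>60)&(im.max(2)<225)).astype(np.uint8);m[:105]=0;m[340:]=0;m[:,:195]=0;m[:,435:]=0
m=cv2.morphologyEx(m,cv2.MORPH_OPEN,np.ones((5,5)))
cs=max(cv2.findContours(m,0,1)[0],key=cv2.contourArea);h=cv2.convexHull(cs)[:,0]
n=KR[:,2];Q=np.array([KR.T@(won(q,P,r,KC,n)-KC) for q in h])
A=np.c_[2*Q[:,:2],np.ones(len(Q))];b=(Q[:,:2]**2).sum(1);w=np.ones(len(Q),bool)
for _ in range(6):
    s=np.linalg.lstsq(A[w],b[w],rcond=None)[0];R0=np.sqrt(s[2]+s[0]**2+s[1]**2);e=abs(np.hypot(*(Q[:,:2]-s[:2]).T)-R0);w=e<max(.0015,np.median(e)*1.5)
print("disc centre offset (knob frame)",s[:2],"radius",R0,w.sum(),len(w))
# marker blob
k=(im.max(2)<60).astype(np.uint8);nl,lab,st,ce=cv2.connectedComponentsWithStats(k)
for i in range(1,nl):
    x,y,ww,hh,a=st[i]
    if 200<x<430 and 120<y<300 and a>25:print(st[i],ce[i])
for c0 in(np.zeros(2),s[:2]):
  for nm,q,hh in(("nose",(317,157),.002),("markcentroid",(401,195.5),0),("marktip",(389.5,198),0),("line out",(316.5,199),.052),("line in",(316,250),.052),("bar back",(314,299),.052)):
    t=KR.T@(won(q,P,r,KC+hh*n,n)-KC);t=t[:2]-c0;a=np.arctan2(t[1],t[0]);print(nm,t,np.hypot(*t),"value",2.356-a)
E
```

```text
disc centre offset (knob frame) [-0.0809  0.0105] radius 0.02361142481151897 8 13
[284 155   8  17  28] [287.3214 162.5714]
[ 266  159   99  142 7727] [314.8676 233.2526]
[353 165  12  15  29] [358.3103 171.7586]
[389 186  21  20 281] [399.6512 196.3701]
[236 215  18   5  37] [244.4054 216.6757]
nose [0.0317 0.0437] 0.05398303188111537 value 1.4130260549977431
markcentroid [ 0.0657 -0.0131] 0.06699804968796395 value 2.5531818286915433
marktip [ 0.0577 -0.0099] 0.05851765124512191 value 2.5258959950161857
line out [0.02   0.0277] 0.03412664436099448 value 1.410918448346945
line in [0.0022 0.0029] 0.0036102891197959614 value 1.4436004756452134
bar back [-0.0173 -0.0227] 0.02857180487856212 value 4.576955305476853
nose [0.1126 0.0332] 0.11737410958004883 value 2.069217595392404
markcentroid [ 0.1466 -0.0236] 0.14846133895319177 value 2.515729602668702
marktip [ 0.1385 -0.0204] 0.14003797605115376 value 2.5020633386273783
line out [0.1009 0.0172] 0.10231051066125002 value 2.1873442866906916
line in [ 0.0831 -0.0076] 0.08343043622926018 value 2.4476049959635358
bar back [ 0.0636 -0.0332] 0.07173749624270045 value 2.837627664955004
```

Run:
```python
from h import *
z=np.load("pics/w1.npz");P,r=z["p"],z["r"];im=cv2.imread("pics/w1.png");n=KR[:,2]
I=im.astype(int);dif=I[:,:,0]-I[:,:,2]  # mauve vs cream
f=lambda q:(KR.T@(won(q,P,r,KC,n)-KC))[:2]
pts=[]
for a in np.radians(list(range(0,55,5))+list(range(125,150,5))+list(range(230,360,5))):
    prof=[(t,dif[int(round(222+t*np.sin(a))),int(round(316+t*np.cos(a)))]) for t in np.arange(98,122,.5)]
    v=np.convolve([x[1] for x in prof],np.ones(5)/5,"valid");g=v[:-4]-v[4:];k=g.argmax();t=prof[k+4][0]
    if g[k]>4: pts.append(f((316+t*np.cos(a),222+t*np.sin(a))))
Q=np.array(pts);w=np.ones(len(Q),bool)
for _ in range(6):
    A=np.c_[2*Q,np.ones(len(Q))];b=(Q**2).sum(1);s=np.linalg.lstsq(A[w],b[w],rcond=None)[0];R0=np.sqrt(s[2]+s[:2]@s[:2]);e=abs(np.hypot(*(Q-s[:2]).T)-R0);w=e<max(.001,1.5*np.median(e))
c=s[:2];print("centre",c,R0,w.sum(),len(w),e[w].max())
for nm,q,hh in(("nose",(317,157),.002),("mark",(399.65,196.4),0),("lo",(316.5,199),.052),("back",(314,299),.052)):
    t=(KR.T@(won(q,P,r,KC+hh*n,n)-KC))[:2]-c;print(nm,t,np.hypot(*t),2.356-np.arctan2(t[1],t[0]))
```

```text
centre [0.0001 0.0012] 0.08277195603654326 38 39 0.0005393115648036212
nose [0.0316 0.0425] 0.05298724890171639 1.424015112099267
mark [ 0.0644 -0.0143] 0.06596270585475209 2.574091915613164
lo [0.0199 0.0265] 0.033131517040487724 1.4284302056193838
back [-0.0174 -0.0239] 0.029563712705078304 4.556508717123712
```

```bash
sed -i 's/^KC=.*//; s/;KC=np.array(\[.6101,.1722,.1751\])/;KC=np.array([.6101,.1734,.1751])/' h.py
python3 - <<'E'
from h import *
p,R=knobpose(.93,.036);plan(p,R)
E
```

```text
t 3.05 shift [ 0.0015 -0.0015  0.0996] 0.09964970471505043 turn [0.0394 0.0766 1.6731] 1.6753101763330633 F [ 0.4156  0.8969 -0.0678] q6 0.7672461305682208
```

Emit:
jog_arm --steps '[{"delta_rot":[0,0,1.7],"linear":[0.0015,-0.0015,0.02],"grip":0.045},{"delta_rot":[0,0,0],"linear":[0,0,0.02],"grip":0.045},{"delta_rot":[0,0,0],"linear":[0,0,0.02],"grip":0.045},{"delta_rot":[0,0,0],"linear":[0,0,0.02],"grip":0.045},{"delta_rot":[0,0,0],"linear":[0,0,0.01],"grip":0.045},{"delta_rot":[0,0,0],"linear":[0,0,0.009],"grip":0.045},{"delta_rot":[0,0,0],"linear":[0,0,0],"grip":0.045}]'

```text
t: 3.75
tool_pos: [0.5945, 0.1725, 0.2071]
tool_rot: [2.553, 1.37, 0.584]
contact_force: [-0.8, -0.7, 0.4]
opening: 0.0448
grip_force: 0.0
```

Emit:
jog_arm --newtons 40 --steps '[{"delta_rot":[0,0,0],"linear":[0,0,0],"grip":0.012},{"delta_rot":[0,0,0],"linear":[0,0,0],"grip":0.012},{"delta_rot":[0,0,0],"linear":[0,0,0],"grip":0.012},{"delta_rot":[0,0,0],"linear":[0,0,0],"grip":0.012},{"delta_rot":[0,0,0],"linear":[0,0,0],"grip":0.012}]'

```text
t: 4.25
tool_pos: [0.5946, 0.173, 0.2096]
tool_rot: [2.551, 1.37, 0.589]
contact_force: [-6.6, 1.7, 3.9]
opening: 0.0154
grip_force: 40.5
```

Emit:
jog_arm --steps '[{"delta_rot":[0,0,4],"linear":[0,0,-0.002],"grip":0.012},{"delta_rot":[0,0,7],"linear":[0,0,0],"grip":0.012},{"delta_rot":[0,0,7],"linear":[0,0,0],"grip":0.012},{"delta_rot":[0,0,7],"linear":[0,0,0],"grip":0.012},{"delta_rot":[0,0,7],"linear":[0,0,0],"grip":0.012},{"delta_rot":[0,0,7],"linear":[0,0,0],"grip":0.012},{"delta_rot":[0,0,7],"linear":[0,0,0],"grip":0.012},{"delta_rot":[0,0,7],"linear":[0,0,0],"grip":0.012},{"delta_rot":[0,0,7],"linear":[0,0,0],"grip":0.012},{"delta_rot":[0,0,4],"linear":[0,0,0],"grip":0.012}]'

```text
t: 5.25
tool_pos: [0.5946, 0.1726, 0.2098]
tool_rot: [-3.008, 0.202, -0.675]
contact_force: [7.7, 2.6, -5.3]
opening: 0.0155
grip_force: 40.9
```

Emit:
jog_arm --steps '[{"delta_rot":[0,0,1.8],"linear":[0,0,0],"grip":0.012},{"delta_rot":[0,0,0],"linear":[0,0,0],"grip":0.012},{"delta_rot":[0,0,0],"linear":[0,0,0],"grip":0.012},{"delta_rot":[0,0,0],"linear":[0,0,0],"grip":0.012}]'

```text
t: 5.65
tool_pos: [0.5946, 0.1726, 0.2097]
tool_rot: [-2.999, 0.244, -0.673]
contact_force: [7.5, 3.2, -5.3]
opening: 0.0154
grip_force: 41.0
```

Run:
```python
from h import *
p,R=knobpose(2.356-2.574,.036);plan(p,R);o=ctrl.get_obs();im,_=ctrl.get_image("wrist");cv2.imwrite("pics/w2.png",im[:,:,::-1])
np.savez("pics/w2.npz",p=o["tool_pos"],r=o["tool_rot"])
cv2.imwrite("pics/w2.png",im[60:460,120:520,::-1])
```

```text
t 5.65 shift [-0.0007  0.0002  0.0019] 0.0020717219527491473 turn [ 0.022  -0.2274  0.0463] 0.2330704749738067 F [ 7.5405  3.2251 -5.2589] q6 1.949671362240455
```

View pics/w2.png

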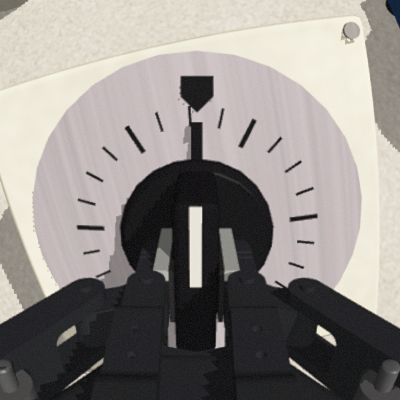

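The pointer nose (196,124) sits right under the mark tip (197,111), so the knob is set. I'll release and retreat.

Emit:
jog_arm --steps '[{"delta_rot":[0,0,0],"linear":[0,0,0],"grip":0.04},{"delta_rot":[0,0,0],"linear":[0,0,0],"grip":0.04},{"delta_rot":[0,0,0],"linear":[0,0,0],"grip":0.04},{"delta_rot":[0,0,0],"linear":[0,0,-0.02],"grip":0.04},{"delta_rot":[0,0,0],"linear":[0,0,-0.025],"grip":0.04},{"delta_rot":[0,0,0],"linear":[0,0,-0.025],"grip":0.04},{"delta_rot":[0,0,0],"linear":[0,0,-0.025],"grip":0.04},{"delta_rot":[0,0,0],"linear":[0,0,-0.025],"grip":0.04}]'

```text
t: 6.5
tool_pos: [0.5421, 0.1698, 0.3199]
tool_rot: [-3.0, 0.245, -0.669]
contact_force: [0.5, 0.3, -0.3]
opening: 0.0399
grip_force: 0.0
```

```bash
cat >> h.py <<'E'
PY=.051;WC=np.array([.565,-.183,0]);GC=np.array([.7467,-.174,.096])
def wheelpose(value,z,flip=1,c=WC):
    a=PY-value+(np.pi if flip else 0);return np.array([c[0],c[1],z]),toolR(np.array([np.cos(a),np.sin(a),0]),np.array([0,0,-1.]))
E
python3 - <<'E'
from h import *
p,R=wheelpose(.345,.25);C=Ro.from_rotvec(ctrl.get_obs()["tool_rot"])
lin,rot=plan(p,R)
# first tip the tool down only
d=toolR(C.as_matrix()[:,0],np.array([0,0,-1.]));r1=(C.inv()*Ro.from_matrix(d));print("level",np.degrees(r1.as_rotvec()))
print("shift after level",Ro.from_matrix(d).inv().apply(p-ctrl.get_obs()["tool_pos"]),"then turn",np.degrees((Ro.from_matrix(d).inv()*Ro.from_matrix(R)).as_rotvec()))
E
```

```text
t 6.5 shift [0.0502 0.3509 0.0651] 0.36039310541006764 turn [  36.3922  -10.4799 -168.455 ] 172.65952589910606 F [ 0.455   0.2966 -0.2896] q6 1.9490890438613089
level [ -5.6595 -24.6467   1.2375]
shift after level [0.0873 0.3426 0.0699] then turn [   0.        0.     -173.7348]
```

Emit:
jog_arm --steps '[{"delta_rot":[-1.415,-6.162,0.309],"linear":[0,0,0],"grip":0.04},{"delta_rot":[-1.415,-6.162,0.309],"linear":[0,0,0],"grip":0.04},{"delta_rot":[-1.415,-6.162,0.309],"linear":[0,0,0],"grip":0.04},{"delta_rot":[-1.415,-6.162,0.309],"linear":[0,0,0],"grip":0.04}]'

```text
t: 6.9
tool_pos: [0.5427, 0.1699, 0.3198]
tool_rot: [3.128, -0.29, -0.005]
contact_force: [0.3, -0.7, -0.3]
opening: 0.0397
grip_force: 0.0
```

Emit:
jog_arm --steps '[{"delta_rot":[0,0,0],"linear":[0.0097,0.038,0.0078],"grip":0.04},{"delta_rot":[0,0,0],"linear":[0.0097,0.038,0.0078],"grip":0.04},{"delta_rot":[0,0,0],"linear":[0.0097,0.038,0.0078],"grip":0.04},{"delta_rot":[0,0,0],"linear":[0.0097,0.038,0.0078],"grip":0.04},{"delta_rot":[0,0,0],"linear":[0.0097,0.038,0.0078],"grip":0.04},{"delta_rot":[0,0,0],"linear":[0.0097,0.038,0.0078],"grip":0.04},{"delta_rot":[0,0,0],"linear":[0.0097,0.038,0.0078],"grip":0.04},{"delta_rot":[0,0,0],"linear":[0.0097,0.038,0.0078],"grip":0.04},{"delta_rot":[0,0,0],"linear":[0.0097,0.038,0.0075],"grip":0.04}]'

```text
t: 7.8
tool_pos: [0.5655, -0.184, 0.2487]
tool_rot: [3.128, -0.29, 0.0]
contact_force: [0.1, 0.8, 0.3]
opening: 0.0399
grip_force: 0.0
```

Emit:
jog_arm --steps '[{"delta_rot":[0,0,-8.5],"linear":[0,0,0],"grip":0.04},{"delta_rot":[0,0,-8.5],"linear":[0,0,0],"grip":0.04},{"delta_rot":[0,0,-8.5],"linear":[0,0,0],"grip":0.04},{"delta_rot":[0,0,-8.5],"linear":[0,0,0],"grip":0.04},{"delta_rot":[0,0,-8.5],"linear":[0,0,0],"grip":0.04},{"delta_rot":[0,0,-8.5],"linear":[0,0,0],"grip":0.04},{"delta_rot":[0,0,-8.5],"linear":[0,0,0],"grip":0.04},{"delta_rot":[0,0,-8.5],"linear":[0,0,0],"grip":0.04},{"delta_rot":[0,0,-8.5],"linear":[0,0,0],"grip":0.04},{"delta_rot":[0,0,-8.5],"linear":[0,0,0],"grip":0.04}]'

```text
t: 8.8
tool_pos: [0.5656, -0.1824, 0.249]
tool_rot: [2.496, 1.907, -0.001]
contact_force: [0.0, 0.3, 0.0]
opening: 0.0397
grip_force: 0.0
```

Emit:
jog_arm --steps '[{"delta_rot":[0,0,-8.5],"linear":[0,0,0],"grip":0.04},{"delta_rot":[0,0,-8.5],"linear":[0,0,0],"grip":0.04},{"delta_rot":[0,0,-8.5],"linear":[0,0,0],"grip":0.04},{"delta_rot":[0,0,-8.5],"linear":[0,0,0],"grip":0.04},{"delta_rot":[0,0,-8.5],"linear":[0,0,0],"grip":0.04},{"delta_rot":[0,0,-8.5],"linear":[0,0,0],"grip":0.04},{"delta_rot":[0,0,-8.5],"linear":[0,0,0],"grip":0.04},{"delta_rot":[0,0,-8.5],"linear":[0,0,0],"grip":0.04},{"delta_rot":[0,0,-8.5],"linear":[0,0,0],"grip":0.04},{"delta_rot":[0,0,-8.5],"linear":[0,0,0],"grip":0.04}]'

```text
t: 9.8
tool_pos: [0.5657, -0.1824, 0.249]
tool_rot: [-0.552, -3.093, 0.001]
contact_force: [0.5, -0.8, -0.0]
opening: 0.04
grip_force: 0.0
```

Emit:
jog_arm --steps '[{"delta_rot":[0,0,-3.7],"linear":[0,0,0],"grip":0.04},{"delta_rot":[0,0,0],"linear":[0,0,0],"grip":0.04}]'

```text
t: 10.0
tool_pos: [0.5656, -0.1824, 0.2489]
tool_rot: [-0.461, -3.107, 0.001]
contact_force: [1.3, -0.2, 0.2]
opening: 0.0398
grip_force: 0.0
```

Run:
```python
from h import *
plan(*wheelpose(.345,.25));o=ctrl.get_obs()
im,d=ctrl.get_image("wrist");cv2.imwrite("pics/w3.png",im[:,:,::-1])
np.savez("pics/w3.npz",p=o["tool_pos"],r=o["tool_rot"])
```

```text
t 10.0 shift [ 0.0004 -0.0008 -0.0011] 0.0014001397306733655 turn [-0.0198 -0.0068 -0.0446] 0.04928696141520403 F [ 1.338  -0.2282  0.2035] q6 -1.7129046608589316
```

View pics/w3.png

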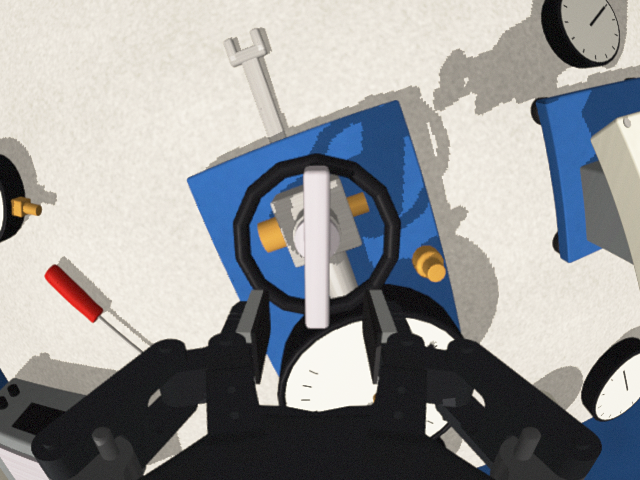

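The bar is aligned with the tool, with ends at (316,166) and (317,328). The rim spans u 234–400.

Run:
```python
from h import *
z=np.load("pics/w3.npz");P,r=z["p"],z["r"];u=np.array([0,0,1.])
a,b=won((316,166),P,r,[0,0,.156],u),won((317,328),P,r,[0,0,.156],u);print(a,b,(a+b)/2,np.linalg.norm(a-b),"value",PY-np.arctan2(*(b-a)[[1,0]]))
l,h=won((234,230),P,r,[0,0,.122],u),won((400,230),P,r,[0,0,.122],u);print(l,h,np.linalg.norm(l-h),(l+h)/2)
plan([.5655,-.183,.142],wheelpose(.345,.142)[1])
```

```text
[ 0.5152 -0.1668  0.156 ] [ 0.6178 -0.1973  0.156 ] [ 0.5665 -0.182   0.156 ] 0.10703179671011304 value 0.34003432759292845
[ 0.5443 -0.2367  0.122 ] [ 0.5787 -0.1235  0.122 ] 0.11825483538253893 [ 0.5615 -0.1801  0.122 ]
t 10.05 shift [-0.0001 -0.0006  0.1069] 0.10691389109068751 turn [-0.0198 -0.009  -0.1127] 0.1147441736621138 F [0.0091 0.0466 0.4561] q6 -1.7117027715200002
```

Emit:
jog_arm --steps '[{"delta_rot":[0,0,0],"linear":[0,0,0.02],"grip":0.036},{"delta_rot":[0,0,0],"linear":[0,0,0.02],"grip":0.036},{"delta_rot":[0,0,0],"linear":[0,0,0.02],"grip":0.036},{"delta_rot":[0,0,0],"linear":[0,0,0.02],"grip":0.036},{"delta_rot":[0,0,0],"linear":[0,0,0.015],"grip":0.036},{"delta_rot":[0,0,0],"linear":[0,0,0.01],"grip":0.036},{"delta_rot":[0,0,0],"linear":[0,0,0],"grip":0.036}]'

```text
t: 10.75
tool_pos: [0.5647, -0.1819, 0.142]
tool_rot: [-0.461, -3.104, -0.001]
contact_force: [-0.2, 0.5, -0.3]
opening: 0.0359
grip_force: 0.0
```

Emit:
jog_arm --newtons 50 --steps '[{"delta_rot":[0,0,0],"linear":[0,0,0],"grip":0.012},{"delta_rot":[0,0,0],"linear":[0,0,0],"grip":0.012},{"delta_rot":[0,0,0],"linear":[0,0,0],"grip":0.012},{"delta_rot":[0,0,0],"linear":[0,0,0],"grip":0.012}]'

```text
t: 11.15
tool_pos: [0.5663, -0.1822, 0.145]
tool_rot: [0.46, 3.106, -0.0]
contact_force: [0.6, 2.7, 2.6]
opening: 0.0152
grip_force: 50.7
```

Emit:
jog_arm --steps '[{"delta_rot":[0,0,4],"linear":[0,0,0],"grip":0.012},{"delta_rot":[0,0,7],"linear":[0,0,0],"grip":0.012},{"delta_rot":[0,0,7],"linear":[0,0,0],"grip":0.012},{"delta_rot":[0,0,7],"linear":[0,0,0],"grip":0.012},{"delta_rot":[0,0,7],"linear":[0,0,0],"grip":0.012},{"delta_rot":[0,0,7],"linear":[0,0,0],"grip":0.012},{"delta_rot":[0,0,7],"linear":[0,0,0],"grip":0.012},{"delta_rot":[0,0,7],"linear":[0,0,0],"grip":0.012},{"delta_rot":[0,0,7],"linear":[0,0,0],"grip":0.012},{"delta_rot":[0,0,7],"linear":[0,0,0],"grip":0.012}]'

```text
t: 12.15
tool_pos: [0.5681, -0.1807, 0.145]
tool_rot: [2.102, 2.33, 0.009]
contact_force: [9.9, 7.2, -0.9]
opening: 0.0153
grip_force: 50.2
```

Emit:
jog_arm --steps '[{"delta_rot":[0,0,7],"linear":[0,0,0],"grip":0.012},{"delta_rot":[0,0,7],"linear":[0,0,0],"grip":0.012},{"delta_rot":[0,0,7],"linear":[0,0,0],"grip":0.012},{"delta_rot":[0,0,7],"linear":[0,0,0],"grip":0.012},{"delta_rot":[0,0,7],"linear":[0,0,0],"grip":0.012},{"delta_rot":[0,0,7],"linear":[0,0,0],"grip":0.012},{"delta_rot":[0,0,7],"linear":[0,0,0],"grip":0.012},{"delta_rot":[0,0,7],"linear":[0,0,0],"grip":0.012},{"delta_rot":[0,0,7],"linear":[0,0,0],"grip":0.012},{"delta_rot":[0,0,4],"linear":[0,0,0],"grip":0.012}]'

```text
t: 13.15
tool_pos: [0.5702, -0.1818, 0.145]
tool_rot: [3.039, 0.784, 0.019]
contact_force: [18.7, 1.8, -7.9]
opening: 0.0151
grip_force: 49.6
```

Emit:
jog_arm --steps '[{"delta_rot":[0,0,6],"linear":[0,0,0],"grip":0.012},{"delta_rot":[0,0,0],"linear":[0,0,0],"grip":0.012},{"delta_rot":[0,0,0],"linear":[0,0,0],"grip":0.012}]'

```text
t: 13.45
tool_pos: [0.5703, -0.182, 0.145]
tool_rot: [3.075, 0.628, 0.02]
contact_force: [19.7, 0.9, -7.6]
opening: 0.0152
grip_force: 49.5
```

Run:
```python
from h import *
plan(*wheelpose(3.05,.145));o=ctrl.get_obs()
im,d=ctrl.get_image("wrist");cv2.imwrite("pics/w4.png",im[:,:,::-1])
np.savez("pics/w4.npz",p=o["tool_pos"],r=o["tool_rot"])
```

```text
t 13.45 shift [-0.0053 -0.0012 -0.    ] 0.005431577369382913 turn [ 0.2257 -0.7108 14.9295] 14.948145643177748 F [19.7284  0.8576 -7.6223] q6 0.7308084162135089
```

View pics/w4.png

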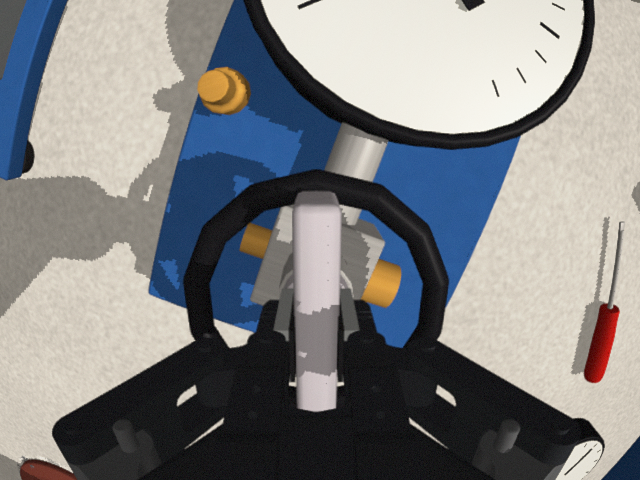

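The gauge hub and mark are out of view here. I'll finish the estimated turn, easing the side load, and check with the top camera.

Emit:
jog_arm --steps '[{"delta_rot":[0,0,5],"linear":[0.002,0,0],"grip":0.012},{"delta_rot":[0,0,5],"linear":[0.002,0,0],"grip":0.012},{"delta_rot":[0,0,4.7],"linear":[0.001,0,0],"grip":0.012},{"delta_rot":[0,0,0],"linear":[0,0,0],"grip":0.012},{"delta_rot":[0,0,0],"linear":[0,0,0],"grip":0.012},{"delta_rot":[0,0,0],"linear":[0,0,0],"grip":0.012}]'

```text
t: 14.1
tool_pos: [0.5707, -0.1824, 0.145]
tool_rot: [3.13, 0.229, 0.001]
contact_force: [-1.1, -5.5, 1.7]
opening: 0.015
grip_force: 51.0
```

Run:
```python
from h import *
plan(*wheelpose(3.05,.145))
im,d=ctrl.get_image("top");cv2.imwrite("pics/t5.png",im[:,:,::-1])
im=im[:,:,::-1]
a=cv2.resize(im[190:270,210:290],(400,400),interpolation=cv2.INTER_CUBIC)
b=cv2.resize(im[155:235,325:405],(400,400),interpolation=cv2.INTER_CUBIC)
cv2.imwrite("pics/z5.png",np.hstack([a,b]))
```

```text
t 14.1 shift [-0.0057 -0.0003 -0.    ] 0.005698453235972961 turn [ 0.2099 -0.0317  0.2165] 0.3031929086374458 F [-1.1012 -5.5006  1.6681] q6 0.9928458641488114
```

View pics/z5.png

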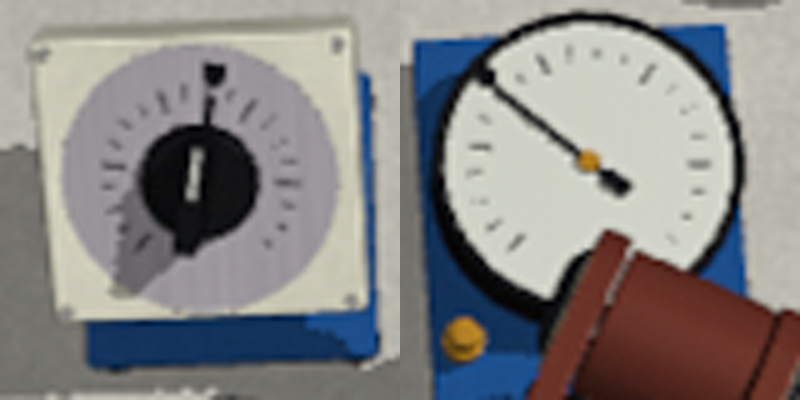

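Both pointers stand on their marks. The knob nose is under its arrow (212,75), and the needle aims at its arrow (484,74), about 1° off against 7° allowed. I'll release and rise straight up.

Emit:
jog_arm --steps '[{"delta_rot":[0,0,0],"linear":[0,0,0],"grip":0.036},{"delta_rot":[0,0,0],"linear":[0,0,0],"grip":0.036},{"delta_rot":[0,0,0],"linear":[0,0,0],"grip":0.036},{"delta_rot":[0,0,0],"linear":[0,0,-0.02],"grip":0.036},{"delta_rot":[0,0,0],"linear":[0,0,-0.025],"grip":0.036},{"delta_rot":[0,0,0],"linear":[0,0,-0.025],"grip":0.036},{"delta_rot":[0,0,0],"linear":[0,0,-0.025],"grip":0.036},{"delta_rot":[0,0,0],"linear":[0,0,-0.025],"grip":0.036},{"delta_rot":[0,0,0],"linear":[0,0,0],"grip":0.036},{"delta_rot":[0,0,0],"linear":[0,0,0],"grip":0.036}]'

```text
t: 15.15
tool_pos: [0.5705, -0.1805, 0.2639]
tool_rot: [3.133, 0.231, 0.0]
contact_force: [0.6, -0.3, -0.0]
opening: 0.0356
grip_force: 0.0
```

Run:
```python
from h import *
im,d=ctrl.get_image("wrist");print(ctrl.get_obs()["contact_force"])
cv2.imwrite("pics/w6.png",im[:,:,::-1])
```

```text
[-0.4161 -0.015  -0.3777]
```

View pics/w6.png

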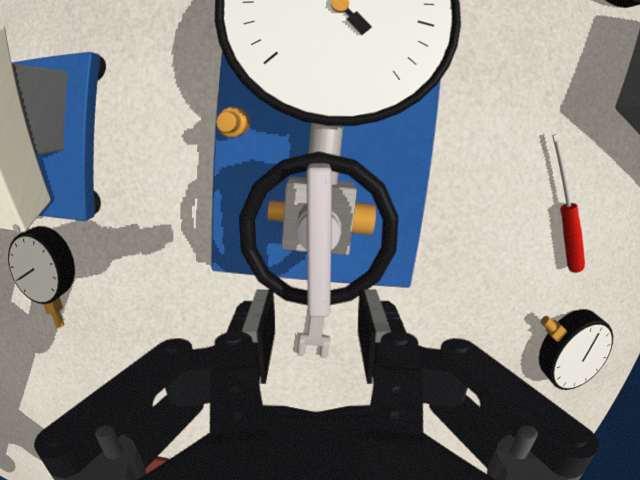

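The gripper is clear. The bar is still along u≈318, where it was released, and nothing has been displaced.

```bash
python3 -c "
from station import ctrl
print(ctrl.finish_job())"
```

```text
the job is handed in; nothing more can be done
None
```

The job is handed in: by the last camera views the knob pointer and the gauge needle both stand on their marks, the gripper is clear and nothing else looked moved; the station gave no verdict.

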